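# Click the tray counter round to its red tab

## Task

The last tray of the round is on the table, so bring the tray counter to its red tab: with a fingertip, gently flick the edge of its wheel clockwise (seen from above), one click at a time, letting it come to rest at each click, until the red tab stands at the yellow pointer, and do not run past it. Only push the tabs: do not pinch the wheel, do not lift, tip or shove the counter, and leave the tubs, bottle, tape and carton around it where they are.

Things in the scene. Friction and masses are not known exactly. Their poses are not given: they have to be found in the camera images.
- counter: Free-standing tray counter, 2.2 kg. Origin on the table under the wheel's vertical axis; z up, x from the axis towards the yellow pointer. Black rubber foot 12 mm thick, x = -55 to 110 mm, 100 mm wide. Grey housing under the wheel 100 mm (x) by 90 mm, top 45 mm above the table; behind it a 60 mm wide block, top 45 mm, to x = 108 mm.
- wheel (a joint): Wheel angle, rad, unlimited, growing clockwise seen from above; 0 = red tab at the pointer. One click = pi/4 (0.785). Starts 3, 4 or 5 clicks before 0 (-2.36, -3.14 or -3.93). A sprung catch pulls it to the nearest click: a tab needs about 2 to 3 N of sideways push, and past half a click the wheel snaps on to the next click and stops there.
- hub_top (a point): Centre of the wheel's black hub, on its axis, at the hub's top, 69 mm above the table. Hub radius 38 mm, 51 to 69 mm above the table. Eight flat upright tabs stand out from it every 45 degrees, one red, seven white, to 75 mm from the axis; at rest one tab always stands at the pointer.
- red_tab (a point): Middle of the red tab, 65 mm from the wheel's axis, 62 mm above the table; turns with the wheel. Every tab is 7 mm thick, runs radially from the hub to 75 mm from the axis and stands 51 to 73 mm above the table; the gap between two tabs is about 43 mm wide at 65 mm from the axis.
- pointer_tip (a point): Tip of the fixed yellow pointer, 80 mm from the wheel's axis and 75 mm above the table, pointing at the wheel. Its grey post stands behind the tip, 88 to 106 mm from the axis, 30 mm wide; the pointer's top is 78 mm above the table.
- tub_a_mid (a point): Centre (34 mm up) of a closed white food tub with a blue lid, 75 mm diameter, 68 mm tall, standing loose on one side of the counter; leave it alone.
- tub_b_mid (a point): Centre (34 mm up) of the same kind of tub with a white lid, standing loose on the counter's other side; leave it alone.
- tub_c_mid (a point): Centre (34 mm up) of the same kind of tub with a red lid, loose, further off; leave it alone.
- milk_mid (a point): Centre (95 mm up) of a brown bottle with white cap, 64 mm diameter, 190 mm tall, loose; leave it alone.
- tape_mid (a point): Centre (22 mm up) of a tan roll of packing tape lying flat, 90 mm diameter, 45 mm tall, loose; leave it alone.
- carton_mid (a point): Centre (55 mm up) of an orange carton 60 x 90 x 110 mm, loose; leave it alone.
Mind the look-alikes: they are no part of the job. Of the things that look like the counter, the smallest one is meant.

How it is judged:
By the outcome, as a careful person would: the job done as asked, in the order asked, and still so for the second after the job is handed in, with the robot touching nothing.
It also fails if it takes over 64 s, if anything falls off the work surface, if the arm or the gripper's body presses on something with over 40 N, if the wrist force passes 120 N, or if a joint passes its speed limit or range.

## Robot

A 7-joint arm with a two-finger parallel gripper is mounted at the origin on the work surface. World frame = base frame: x ahead of the robot, y to its left, z up, the work surface at z = 0. Lengths are in mm, angles in rad, forces in N, time in s.
With the tool pointing down it reaches from about 425 to 1025 mm from the base axis. Payload 9.4 kg.
Tool frame: the origin (TCP) lies midway between the tips of the shut fingers; the grasp point (between the pads) lies behind it (bot.pinch_z is the z of the grasp point in the tool frame, in mm); z points along the fingers, y is the direction in which the jaws open and shut (so a half turn about z gives the same grasp; the last joint's range is limited). The gripper opens to 93 mm and grips with 3 to 60 N. Pads are 15 mm wide; open, the fingers measure 128 mm over their backs; the gripper's body (75 mm by 188 mm) begins 65 mm behind the grasp point.
Start: joints at [-1.41, 0.599, -0.003, 1.599, 0.002, 0.943, -0.08], TCP at [170.789, 704.596, 218.618] pointing down, gripper open.
Joint ranges: [-2.57, 2.57], [-0.35, 1.97], [-1.29, 1.29], [0.11, 2.56], [-1.05, 4.19], [0.11, 1.86], [-2.63, 2.63]. Speed limits (rad/s): [2.22, 2.22, 3.01, 3.01, 3.14, 3.14, 3.14].

## Interface

Orientations are given as a unit quaternion [x, y, z, w].
In Python, from plant import bot gives the robot as it stands.
- The arm moves only by the tool step_arm, never from a script. Its argument "steps" is a list of rows, each an object of numbers: "gripper": the closure, from 0 (fully open) to 1 (shut); "tx", "ty", "tz": the shift along the tool's x, y, z in m; "turn": the turn about the tool's z in rad. A call has 1 to 8 rows; each row shifts and turns the pose as measured when the row begins, along the tool's axes as they then stand; what a row does not reach is not made up. A row lasts 1/10 s, in which the tool goes at most 50 mm and 8.59 degrees, less where a joint would pass 70% of its speed; a pose out of reach is approached as far as the arm can. A call with a gripper value outside its range is refused whole. The fingers move at their own pace and stop on an object; the grip force is fixed at half the most. Time passes only in rows, so rows that do not move let the fingers close. It gives the time, the measured TCP pose, the force and the opening at its end, in the units of the state.
- bot.state(): the state, without advancing time (a new reading comes with each control period).
- bot.capture(name): name is "scene" or "top"; returns a dict with "frame" (420x560x3 uint8, red, green, blue), "vertical_fov" (degrees; the focal length in pixels is half the picture's height over the tangent of half this angle, whatever the lens; pixels are square), "cx", "cy" (the principal point, pixels), "extrinsics" (4x4, takes a point from world to camera coordinates). Camera axes: x right, y up, looking along -z (the intrinsics and any distortion apply to the point x, -y, -z); pixel columns grow to the right and rows downward; lengths in mm; the calibration is good to about 2 mm. A picture is of the moment at which its call begins. There is no depth.
- bot.finish_job(): hands the job in, once; it reports no verdict.
The state is a dict: "t": time; "joint_positions": joint angles; "dq": joint speeds; "effort": joint torques, N m; "position": TCP position; "ee_rot": TCP orientation; "contact_force": force on the tool from outside, world axes, zero at the start; "torque": the same for the moment, N m; "width": finger opening in mm.
Only numpy, scipy, OpenCV 4.12 (cv2) and the standard library are available. Lean on these libraries where they do the work, as an engineer would, in place of code of your own. Each camera call takes 0.05 s, during which the arm holds its last target. There are 200 camera calls.

## Working session

There is one attempt and no reset: what is moved stays moved. The work goes in short steps, Python scripts to look and compute and a tool call to move; the robot and the scene stay as the last step left them, time stands still between calls to the robot, and variables do not carry over. Pictures are saved under pics/ and viewed, about 8 in all and at most 12, crops included, and the job is handed in when it is done.

Besides the shell and the picture viewer there is one more tool, called by a JSON object that holds its "fn" and its "kwargs", one argument or row to a line. step_arm: Moves the arm, as the interface text tells. Its arguments: {"type":"object","properties":{"steps":{"type":"array"}},"required":["steps"]}

```bash
ls; mkdir -p pics
python3 - <<'E'
from plant import bot
import cv2,numpy as np
for n in ("scene","top"):
    c=bot.capture(n); print(n,c["vertical_fov"],c["cx"],c["cy"],[k for k in c],np.round(c["extrinsics"],4).tolist())
    np.savez(f"pics/{n}0.npz",**c)
    cv2.imwrite(f"pics/{n}0.png",c["frame"][...,::-1])
a=[cv2.imread(f"pics/{n}0.png") for n in("scene","top")]
print(bot.state(), bot.pinch_z)
E
```

```text
pics
scene 48.33306115742994 276.5898264732539 200.37685694017287 ['frame', 'vertical_fov', 'cx', 'cy', 'extrinsics'] [[0.5328, 0.8461, 0.0149, -279.0882], [-0.7151, 0.4408, 0.5425, 279.6012], [0.4524, -0.2997, 0.8399, -1777.0538], [0.0, 0.0, 0.0, 1.0]]
top 55.88539128429651 289.9951445095643 206.84558311806995 ['frame', 'vertical_fov', 'cx', 'cy', 'extrinsics'] [[-0.0221, -0.9994, -0.0281, 34.0889], [0.9827, -0.0269, 0.1835, -474.0649], [-0.1841, -0.0235, 0.9826, -970.1377], [0.0, 0.0, 0.0, 1.0]]
{'t': 0.1, 'joint_positions': array([-1.40970771,  0.60004747, -0.0025607 ,  1.60003464,  0.00181403,
        0.94290651, -0.0798037 ]), 'dq': array([ 8.00345167e-04, -7.05708358e-04, -4.76433750e-05, -2.29129952e-03,
       -2.24396236e-04, -1.55279178e-04,  9.42718867e-04]), 'effort': array([ 5.30299571e-03, -7.66549659e+01,  1.50241591e+00, -2.52939409e+01,
       -5.22561895e-02,  1.36414147e-02,  5.50453763e-05]), 'position': array([170.68135961, 704.17787711, 217.84982441]), 'ee_rot': array([ 1.18575973e-01,  9.92944738e-01, -6.96712742e-04, -1.69273730e-05]), 'contact_force': array([-0.33720036, -0.19658957, -0.23628887]), 'torque': array([ 0.00080706,  0.00680973, -0.01448012]), 'width': 92.97307115440431} -18.8
```

View both.

View pics/scene0.png

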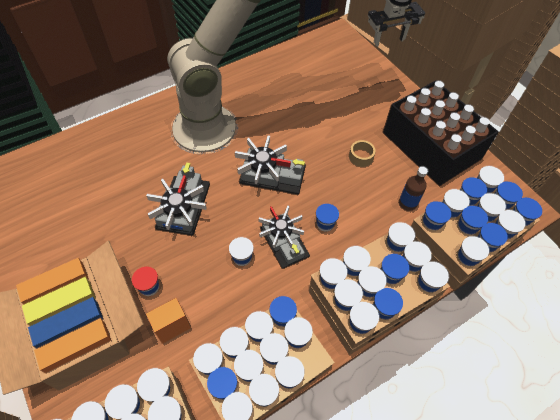

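View pics/top0.png

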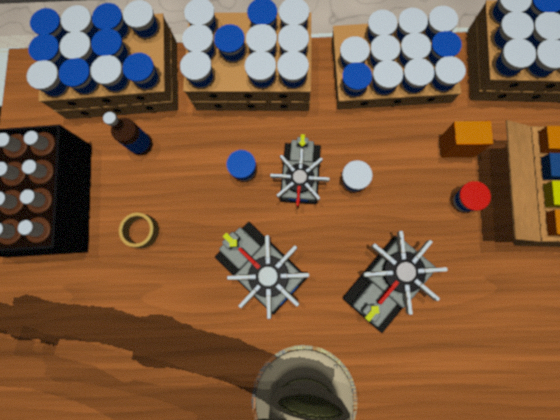

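```bash
cat > h.py <<'E'
import numpy as np,cv2
def proj_params(c):
    f=210/np.tan(np.radians(float(c["vertical_fov"]))/2); return f,float(c["cx"]),float(c["cy"]),np.array(c["extrinsics"])
def ray(c,u,v):
    f,cx,cy,E=proj_params(c); R=E[:3,:3];t=E[:3,3]
    d=R.T@np.array([(u-cx)/f,-(v-cy)/f,-1]); return -R.T@t,d
def onz(c,u,v,z):
    o,d=ray(c,u,v); return o+d*(z-o[2])/d[2]
def pix(c,p):
    f,cx,cy,E=proj_params(c); q=E[:3,:3]@np.array(p)+E[:3,3]; return cx+f*q[0]/-q[2],cy-f*q[1]/-q[2]
def tri(c1,p1,c2,p2):
    o1,d1=ray(c1,*p1);o2,d2=ray(c2,*p2)
    s=np.linalg.lstsq(np.c_[d1,-d2],o2-o1,rcond=None)[0]; a=o1+s[0]*d1;b=o2+s[1]*d2
    return (a+b)/2,np.linalg.norm(a-b)
E
python3 - <<'E'
import numpy as np,cv2
from h import *
s=np.load("pics/scene0.npz");t=np.load("pics/top0.npz")
a=cv2.resize(t["frame"][115:225,220:390,::-1],None,fx=4.4,fy=4.4,interpolation=cv2.INTER_CUBIC)[:, :]
b=cv2.resize(s["frame"][190:275,220:350,::-1],None,fx=6,fy=6,interpolation=cv2.INTER_CUBIC)
cv2.imwrite("pics/ct.png",a);cv2.imwrite("pics/cs.png",b)
for p,q in (((281,225),(300,177)),((296,249),(303,142)),((327,211),(241,160)),((241,244),(357,171))): print(tri(s,p,t,q))
E
```

```text
(array([548.18801721,  -3.03803278,  66.12120195]), np.float64(4.9970936354357365))
(array([642.41479938, -11.31390702,  65.60642788]), np.float64(9.379295761063375))
(array([591.2161573 , 143.35280104,  84.93692209]), np.float64(2.204143696068541))
(array([ 552.18593562, -146.39437525,   89.43738799]), np.float64(0.6250551954917053))
```

View pics/ct.png

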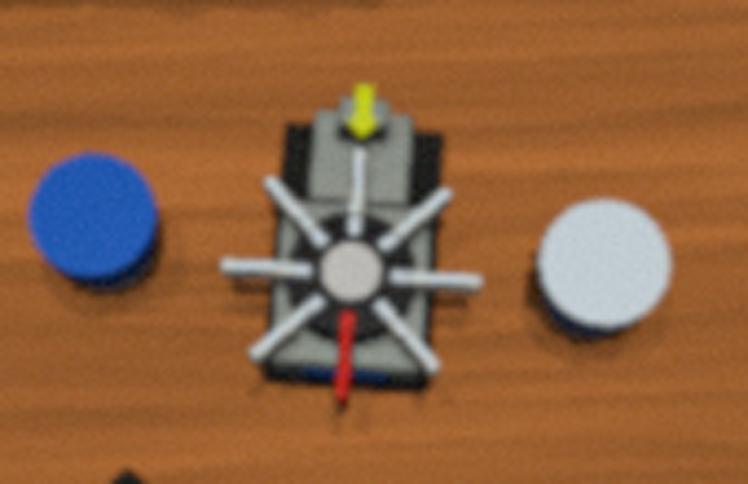

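View pics/cs.png

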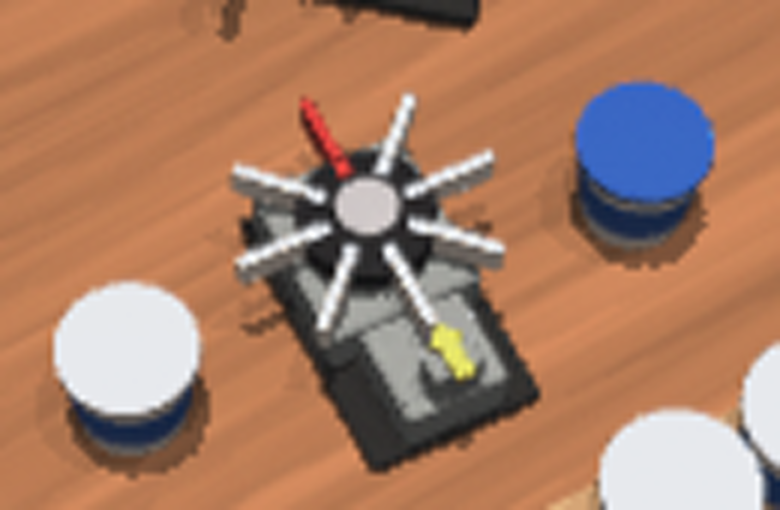

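Scene pictures: three counters, at top (268,276), (405,271) and (300,177). The smallest is (300,177) (scene (281,225)), flanked by the blue and white tubs. In the crops its red tab stands opposite the pointer, so it is 4 clicks before. I'll push tabs on the robot-facing side (180° from the pointer) towards +y.

```bash
cat >> h.py <<'E'
def go(st,target,yaw):
    """remaining shift in tool axes (m) and turn (rad) so that tool y points at world angle yaw"""
    from scipy.spatial.transform import Rotation as Ro
    R=Ro.from_quat(st["ee_rot"]).as_matrix(); d=R.T@(np.array(target)-st["position"])/1000
    a=np.arctan2(R[1,1],R[0,1]); turn=-(yaw-a); turn=(turn+np.pi/2)%np.pi-np.pi/2
    return np.round(d,4),round(turn,3)
E
python3 - <<'E'
import numpy as np,cv2
from h import *
from plant import bot
s=np.load("pics/scene0.npz");t=np.load("pics/top0.npz")
T=lambda x,y:(x/4.4+220-.4,y/4.4+115-.4)
S=lambda x,y:(x/6+220-.4,y/6+190-.4)
print("hub tri",tri(s,S(368,203),t,T(352,270)))
print("hub on z69",onz(t,*T(352,270),69),onz(s,*S(368,203),69))
tips={'L':((222,265),(497,245)),'R':((482,282),(237,172)),'red':((342,402),(303,100)),'back':((362,138),(435,330)),'FL':((269,180),None)}
for k,(a,b) in tips.items():
    print(k,onz(t,*T(*a),73),onz(s,*S(*b),73) if b else '')
print(go(bot.state(),(467,0,230),0))
E
```

```text
hub tri (array([548.07258635,  -2.67901907,  75.67610451]), np.float64(3.6448332880150103))
hub on z69 [549.07378993  -4.35200554  69.        ] [545.5436804    1.24166206  69.        ]
L [553.18698798  70.29644834  73.        ] [603.78891611  43.33551096  73.        ]
R [538.7150442  -78.40813874  73.        ] [495.35053779 -48.61399005  73.        ]
red [471.12801158   3.36139581  73.        ] [475.5520655    4.47800338  73.        ]
back [627.08277549 -12.26388099  73.        ] [628.22596147 -11.10955133  73.        ]
FL [603.30223295  42.3370514   73.        ] 
(array([-0.4538, -0.6146, -0.0112]), np.float64(1.333))
```

{"fn": "step_arm", "kwargs": {
  "steps": [
    {"gripper": 1,"tx": -0.04,"ty": -0.02,"tz": -0.005,"turn": 0.08},
    {"gripper": 1,"tx": -0.045,"ty": -0.02,"tz": -0.005,"turn": 0.08},
    {"gripper": 1,"tx": -0.045,"ty": -0.02,"tz": -0.005,"turn": 0.08},
    {"gripper": 1,"tx": -0.045,"ty": -0.02,"tz": -0.005,"turn": 0.08},
    {"gripper": 1,"tx": -0.045,"ty": -0.02,"tz": -0.005,"turn": 0.08},
    {"gripper": 1,"tx": -0.045,"ty": -0.02,"tz": -0.005,"turn": 0.08},
    {"gripper": 1,"tx": -0.045,"ty": -0.02,"tz": -0.005,"turn": 0.08},
    {"gripper": 1,"tx": -0.045,"ty": -0.02,"tz": -0.005,"turn": 0.08}
  ]
}}

```text
t: 0.9
position: [392.3, 392.5, 253.1]
ee_rot: [0.431, 0.903, -0.003, -0.002]
contact_force: [0.9, -0.2, -0.4]
width: 33.4
```

Run:
```python
from h import *
from plant import bot
s=bot.state();print(s["position"],s["width"],s["joint_positions"].round(2),go(s,(467,-20,150),-.0995))
```

```text
[392.30360563 392.50931989 253.14069031] 33.40325873463638 [-1.03  0.36  0.19  1.96 -0.09  0.84 -0.11] (array([-0.3677, -0.2007,  0.1045]), np.float64(0.78))
```

{"fn": "step_arm", "kwargs": {
  "steps": [
    {"gripper": 1,"tx": -0.045,"ty": -0.012,"turn": 0.095},
    {"gripper": 1,"tx": -0.045,"ty": -0.012,"turn": 0.095},
    {"gripper": 1,"tx": -0.045,"ty": -0.012,"turn": 0.095},
    {"gripper": 1,"tx": -0.045,"ty": -0.01,"turn": 0.095},
    {"gripper": 1,"tx": -0.045,"ty": -0.01,"turn": 0.095},
    {"gripper": 1,"tx": -0.045,"ty": -0.01,"turn": 0.095},
    {"gripper": 1,"tx": -0.045,"ty": -0.01,"turn": 0.095},
    {"gripper": 1,"tx": -0.045,"ty": -0.01,"turn": 0.095}
  ]
}}

```text
$.steps[0]: bad value
```

Run:
```python
from h import *
from plant import bot
s=bot.state();print(s["position"],s["width"],s["joint_positions"].round(2),go(s,(467,-20,150),-.0995))
```

```text
[392.30360563 392.50931989 253.14069031] 33.40325873463638 [-1.03  0.36  0.19  1.96 -0.09  0.84 -0.11] (array([-0.3677, -0.2007,  0.1045]), np.float64(0.78))
```

Each row needs every key.

{"fn": "step_arm", "kwargs": {
  "steps": [
    {"gripper": 1,"tx": -0.045,"ty": -0.012,"tz": 0,"turn": 0.095},
    {"gripper": 1,"tx": -0.045,"ty": -0.012,"tz": 0,"turn": 0.095},
    {"gripper": 1,"tx": -0.045,"ty": -0.012,"tz": 0,"turn": 0.095},
    {"gripper": 1,"tx": -0.045,"ty": -0.01,"tz": 0,"turn": 0.095},
    {"gripper": 1,"tx": -0.045,"ty": -0.01,"tz": 0,"turn": 0.095},
    {"gripper": 1,"tx": -0.045,"ty": -0.01,"tz": 0,"turn": 0.095},
    {"gripper": 1,"tx": -0.045,"ty": -0.01,"tz": 0,"turn": 0.095},
    {"gripper": 1,"tx": -0.045,"ty": -0.01,"tz": 0,"turn": 0.095}
  ]
}}

```text
t: 1.7
position: [430.8, 16.6, 254.7]
ee_rot: [0.746, 0.666, -0.002, 0.001]
contact_force: [0.6, 0.3, -0.0]
width: 0.3
```

Run:
```python
from h import *
from plant import bot
s=bot.state();print(s["position"],s["width"],s["joint_positions"].round(2),go(s,(467,-20,150),-.0995))
```

```text
[430.8413576   16.59538196 254.6860147 ] 0.2650605170737807 [-0.59  0.21  0.5   2.22 -0.14  0.75 -0.1 ] (array([-0.0318,  0.0403,  0.1047]), np.float64(-0.014))
```

{"fn": "step_arm", "kwargs": {
  "steps": [
    {"gripper": 1,"tx": -0.012,"ty": 0.01,"tz": 0.025,"turn": -0.014},
    {"gripper": 1,"tx": -0.012,"ty": 0.014,"tz": 0.03,"turn": 0},
    {"gripper": 1,"tx": -0.008,"ty": 0.014,"tz": 0.03,"turn": 0},
    {"gripper": 1,"tx": 0,"ty": 0.002,"tz": 0.02,"turn": 0},
    {"gripper": 1,"tx": 0,"ty": 0,"tz": 0,"turn": 0}
  ]
}}

```text
t: 2.2
position: [466.4, -28.3, 147.7]
ee_rot: [0.746, 0.666, -0.001, 0.001]
contact_force: [0.4, -0.3, 0.1]
width: 0.5
```

```bash
cat > look.py <<'E'
import sys
from h import *
from plant import bot
tag=sys.argv[1]; s=bot.state()
print(s["position"],s["contact_force"].round(1),go(s,(467,-20,58),-.0995))
def crop(n,r,c,h,w,k):
    im=bot.capture(n)["frame"]; return cv2.resize(im[r:r+h,c:c+w,::-1],None,fx=k,fy=k,interpolation=cv2.INTER_CUBIC)
a=crop("top",125,250,100,100,4);b=crop("scene",180,230,100,100,4)
cv2.imwrite(f"pics/{tag}.png",np.hstack([a,b]))
E
python3 look.py v1
```

```text
[466.39520495 -28.31625293 147.71521195] [ 0.4 -0.3  0.1] (array([ 0.0086, -0.0004,  0.0897]), np.float64(-0.014))
```

View pics/v1.png

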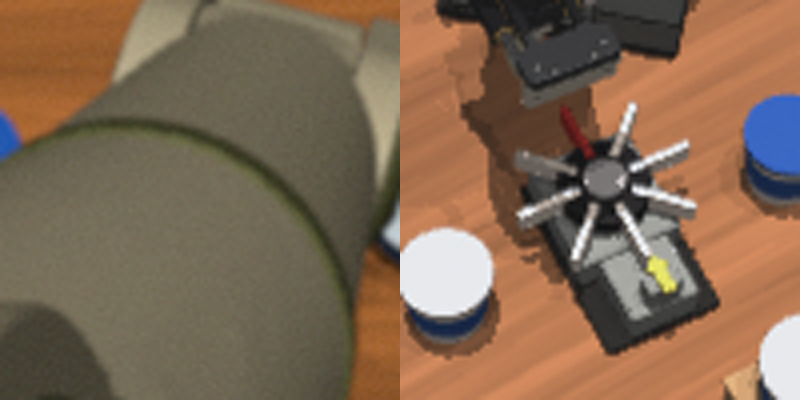

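Run:
```python
from h import *
s=np.load("pics/scene0.npz")
for p in ((466,-28,148),(466,-28,220),(466,-36,148),(466,-20,148),(448,-28,148),(484,-28,148),(474,4,73),(467,-20,58)):
    u,v=pix(s,p); print(p,round((u-230)*4+400),round((v-180)*4))
```

```text
(466, -28, 148) 518 63
(466, -28, 220) 517 9
(466, -36, 148) 509 67
(466, -20, 148) 527 58
(448, -28, 148) 506 46
(484, -28, 148) 530 80
(474, 4, 73) 559 104
(467, -20, 58) 529 121
```

{"fn": "step_arm", "kwargs": {
  "steps": [
    {"gripper": 1,"tx": 0.006,"ty": 0,"tz": 0.02,"turn": -0.014},
    {"gripper": 1,"tx": 0.003,"ty": 0,"tz": 0.02,"turn": 0},
    {"gripper": 1,"tx": 0,"ty": 0,"tz": 0.02,"turn": 0},
    {"gripper": 1,"tx": 0,"ty": 0,"tz": 0.015,"turn": 0},
    {"gripper": 1,"tx": 0,"ty": 0,"tz": 0.01,"turn": 0},
    {"gripper": 1,"tx": 0,"ty": 0,"tz": 0,"turn": 0}
  ]
}}

```text
t: 2.9
position: [472.9, -15.6, 69.9]
ee_rot: [0.739, 0.673, 0.006, 0.005]
contact_force: [-0.1, -0.6, -0.1]
width: 0.6
```

```bash
python3 look.py v2
```

```text
[472.90437226 -15.58095705  69.87025431] [-0.1 -0.6 -0.1] (array([-0.005 , -0.0057,  0.0118]), np.float64(0.007))
```

View pics/v2.png

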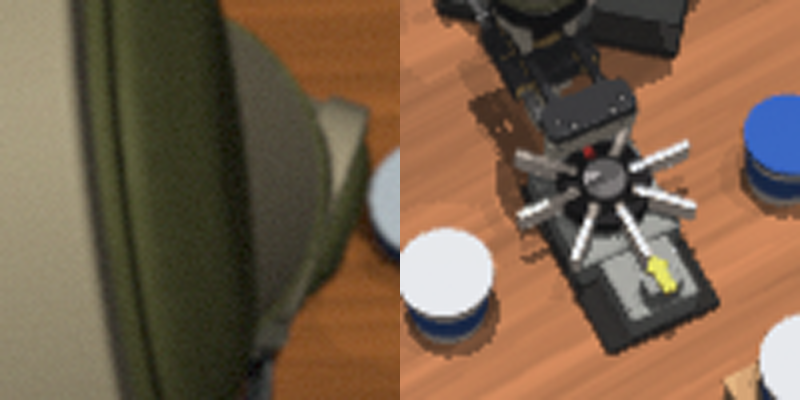

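{"fn": "step_arm", "kwargs": {
  "steps": [
    {"gripper": 1,"tx": -0.004,"ty": -0.006,"tz": 0,"turn": 0.007},
    {"gripper": 1,"tx": 0,"ty": 0,"tz": 0.006,"turn": 0},
    {"gripper": 1,"tx": 0,"ty": 0,"tz": 0.004,"turn": 0},
    {"gripper": 1,"tx": 0,"ty": 0,"tz": 0,"turn": 0}
  ]
}}

```text
t: 3.4
position: [467.5, -19.3, 62.1]
ee_rot: [0.742, 0.671, 0.008, 0.007]
contact_force: [0.5, -0.0, 0.4]
width: 0.5
```

```bash
cat > st.py <<'E'
from h import *
from plant import bot
s=bot.state(); p=s["position"]; d=p[:2]-np.array([547.5,-3]); a=-.0995
print("n",round(d@[np.sin(-a),np.cos(a)],1),"r",round(-d@[np.cos(a),np.sin(a)],1),"z",round(p[2],1),s["contact_force"].round(1),go(s,(467.4,-20.2,60),a))
E
python3 st.py
```

```text
n -24.2 r 78.0 z 62.1 [ 0.5 -0.   0.4] (array([-0.0009, -0.0001,  0.0021]), np.float64(-0.001))
```

{"fn": "step_arm", "kwargs": {
  "steps": [
    {"gripper": 1,"tx": 0.005,"ty": 0,"tz": 0.002,"turn": 0},
    {"gripper": 1,"tx": 0.005,"ty": 0,"tz": 0,"turn": 0},
    {"gripper": 1,"tx": 0.005,"ty": 0,"tz": 0,"turn": 0},
    {"gripper": 1,"tx": 0.005,"ty": 0,"tz": 0,"turn": 0},
    {"gripper": 1,"tx": 0.005,"ty": 0,"tz": 0,"turn": 0},
    {"gripper": 1,"tx": 0,"ty": 0,"tz": 0,"turn": 0}
  ]
}}

```text
t: 4.0
position: [470.8, 7.4, 59.9]
ee_rot: [0.742, 0.67, 0.008, 0.007]
contact_force: [-0.2, -1.6, -0.7]
width: 0.2
```

```bash
python3 st.py
```

```text
n 2.7 r 77.3 z 59.9 [-0.2 -1.6 -0.7] (array([-0.0278, -0.0006, -0.0002]), np.float64(-0.002))
```

{"fn": "step_arm", "kwargs": {
  "steps": [
    {"gripper": 1,"tx": 0.004,"ty": 0,"tz": 0,"turn": 0},
    {"gripper": 1,"tx": 0.004,"ty": 0,"tz": 0,"turn": 0},
    {"gripper": 1,"tx": 0.004,"ty": 0,"tz": 0,"turn": 0},
    {"gripper": 1,"tx": 0.004,"ty": 0,"tz": 0,"turn": 0},
    {"gripper": 1,"tx": 0,"ty": 0,"tz": 0,"turn": 0}
  ]
}}

```text
t: 4.5
position: [472.4, 25.6, 59.9]
ee_rot: [0.742, 0.671, 0.008, 0.007]
contact_force: [-0.0, -0.1, 0.7]
width: 0.8
```

```bash
python3 st.py; python3 look.py v3
```

```text
n 21.0 r 77.6 z 59.9 [-0.  -0.1  0.7] (array([-0.0461, -0.0004, -0.0002]), np.float64(-0.001))
[472.36790564  25.62181341  59.93461703] [-0.  -0.1  0.7] (array([-0.0459, -0.0008,  0.0018]), np.float64(-0.001))
```

View pics/v3.png

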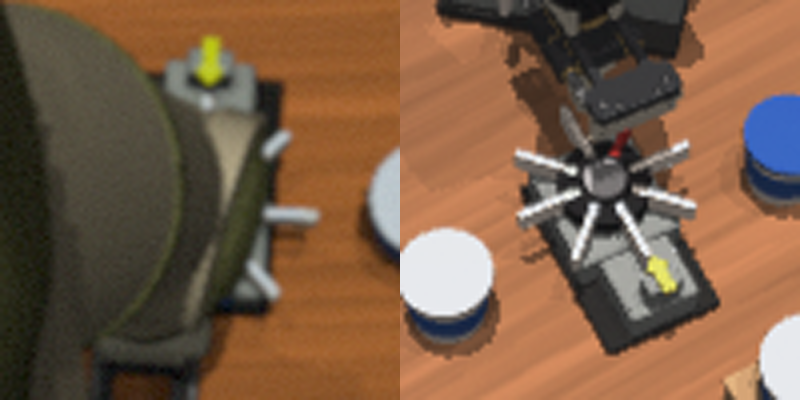

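{"fn": "step_arm", "kwargs": {
  "steps": [
    {"gripper": 1,"tx": 0,"ty": 0,"tz": -0.015,"turn": 0},
    {"gripper": 1,"tx": 0,"ty": 0,"tz": -0.015,"turn": 0},
    {"gripper": 1,"tx": 0,"ty": 0,"tz": 0,"turn": 0},
    {"gripper": 1,"tx": -0.015,"ty": 0,"tz": 0,"turn": 0},
    {"gripper": 1,"tx": -0.015,"ty": 0,"tz": 0,"turn": 0},
    {"gripper": 1,"tx": -0.015,"ty": 0,"tz": 0,"turn": 0},
    {"gripper": 1,"tx": 0,"ty": 0,"tz": 0,"turn": 0}
  ]
}}

```text
t: 5.3
position: [466.6, -21.2, 88.9]
ee_rot: [0.741, 0.671, 0.008, 0.007]
contact_force: [-0.2, 0.7, 0.6]
width: 0.8
```

```bash
python3 st.py
```

```text
n -26.2 r 78.7 z 88.9 [-0.2  0.7  0.6] (array([0.0011, 0.0001, 0.0289]), np.float64(-0.0))
```

{"fn": "step_arm", "kwargs": {
  "steps": [
    {"gripper": 1,"tx": 0.001,"ty": 0,"tz": 0.01,"turn": 0},
    {"gripper": 1,"tx": 0,"ty": 0,"tz": 0.01,"turn": 0},
    {"gripper": 1,"tx": 0,"ty": 0,"tz": 0.008,"turn": 0},
    {"gripper": 1,"tx": 0,"ty": 0,"tz": 0,"turn": 0}
  ]
}}

```text
t: 5.7
position: [467.2, -18.2, 57.2]
ee_rot: [0.741, 0.671, 0.007, 0.006]
contact_force: [-0.4, 0.0, -0.4]
width: 0.8
```

```bash
python3 st.py
```

```text
n -23.1 r 78.4 z 57.2 [-0.4  0.  -0.4] (array([-0.002 ,  0.0004, -0.0028]), np.float64(0.001))
```

Second click.

{"fn": "step_arm", "kwargs": {
  "steps": [
    {"gripper": 1,"tx": 0.005,"ty": 0,"tz": -0.002,"turn": 0},
    {"gripper": 1,"tx": 0.005,"ty": 0,"tz": 0,"turn": 0},
    {"gripper": 1,"tx": 0.005,"ty": 0,"tz": 0,"turn": 0},
    {"gripper": 1,"tx": 0.005,"ty": 0,"tz": 0,"turn": 0},
    {"gripper": 1,"tx": 0.005,"ty": 0,"tz": 0,"turn": 0},
    {"gripper": 1,"tx": 0.003,"ty": 0,"tz": 0,"turn": 0},
    {"gripper": 1,"tx": 0,"ty": 0,"tz": 0,"turn": 0}
  ]
}}

```text
t: 6.4
position: [470.5, 13.1, 59.5]
ee_rot: [0.741, 0.672, 0.008, 0.006]
contact_force: [0.5, -0.7, -1.2]
width: 0.6
```

```bash
python3 st.py
```

```text
n 8.4 r 78.2 z 59.5 [ 0.5 -0.7 -1.2] (array([-0.0335,  0.0002, -0.0006]), np.float64(0.002))
```

{"fn": "step_arm", "kwargs": {
  "steps": [
    {"gripper": 1,"tx": 0.004,"ty": 0,"tz": 0,"turn": 0},
    {"gripper": 1,"tx": 0.004,"ty": 0,"tz": 0,"turn": 0},
    {"gripper": 1,"tx": 0.004,"ty": 0,"tz": 0,"turn": 0},
    {"gripper": 1,"tx": 0,"ty": 0,"tz": 0,"turn": 0},
    {"gripper": 1,"tx": 0,"ty": 0,"tz": 0,"turn": 0}
  ]
}}

```text
t: 6.9
position: [471.7, 26.7, 59.7]
ee_rot: [0.74, 0.672, 0.008, 0.006]
contact_force: [0.9, -0.9, 0.1]
width: 0.0
```

```bash
python3 st.py; python3 look.py v4
```

```text
n 22.0 r 78.4 z 59.7 [ 0.9 -0.9  0.1] (array([-0.0471,  0.0003, -0.0005]), np.float64(0.003))
[471.67465394  26.71356406  59.66494097] [ 0.9 -0.9  0.1] (array([-0.047 , -0.0002,  0.0015]), np.float64(0.003))
```

```bash
cat > red.py <<'E'
from h import *
from plant import bot
c=bot.capture("scene"); f=c["frame"].astype(int)
for k in range(8):   # k clicks before pointer; clockwise is negative angle
    a=-.0995+k*np.pi/4; m=0
    for r in (50,55,60,65,70):
        u,v=pix(c,(547.5+r*np.cos(a),-3+r*np.sin(a),72)); u=round(u);v=round(v)
        w=f[v-2:v+3,u-2:u+3]; m+=((w[...,0]>90)&(w[...,1]<60)&(w[...,2]<60)).sum()
    print(k,m,end="; ")
E
python3 red.py
```

```text
0 0; 1 0; 2 45; 3 0; 4 0; 5 0; 6 0; 7 0;
```

View pics/v4.png

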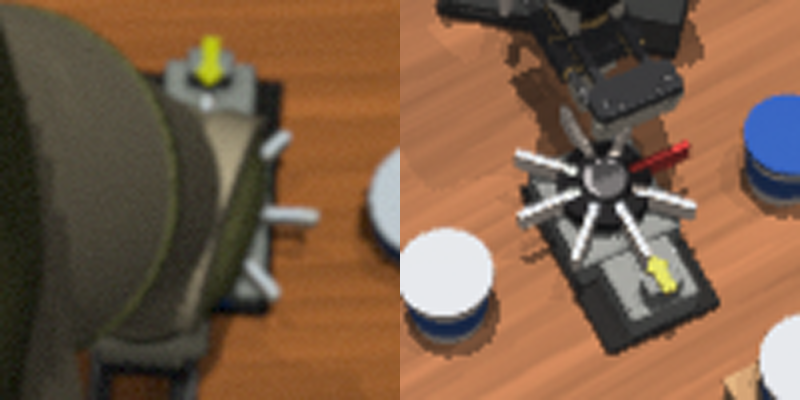

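{"fn": "step_arm", "kwargs": {
  "steps": [
    {"gripper": 1,"tx": 0,"ty": 0,"tz": -0.015,"turn": 0},
    {"gripper": 1,"tx": 0,"ty": 0,"tz": -0.015,"turn": 0},
    {"gripper": 1,"tx": 0,"ty": 0,"tz": 0,"turn": 0},
    {"gripper": 1,"tx": -0.015,"ty": 0,"tz": 0,"turn": 0},
    {"gripper": 1,"tx": -0.015,"ty": 0,"tz": 0,"turn": 0},
    {"gripper": 1,"tx": -0.015,"ty": 0,"tz": 0,"turn": 0},
    {"gripper": 1,"tx": 0,"ty": 0,"tz": 0,"turn": 0}
  ]
}}

```text
t: 7.75
position: [466.3, -19.9, 88.5]
ee_rot: [0.74, 0.672, 0.007, 0.006]
contact_force: [0.2, -0.2, -0.4]
width: 0.4
```

```bash
python3 st.py; python3 red.py
```

```text
n -24.8 r 79.2 z 88.5 [ 0.2 -0.2 -0.4] (array([-0.0003,  0.0006,  0.0285]), np.float64(0.003))
0 0; 1 0; 2 14; 3 0; 4 0; 5 0; 6 0; 7 0;
```

Red is now 2 clicks before (scene crop (660,157)), and the counter is where it was. On to the third click.

{"fn": "step_arm", "kwargs": {
  "steps": [
    {"gripper": 1,"tx": 0,"ty": 0,"tz": 0.01,"turn": 0},
    {"gripper": 1,"tx": 0,"ty": 0,"tz": 0.01,"turn": 0},
    {"gripper": 1,"tx": 0,"ty": 0,"tz": 0.006,"turn": 0},
    {"gripper": 1,"tx": 0,"ty": 0,"tz": 0,"turn": 0}
  ]
}}

```text
t: 8.2
position: [467.0, -16.3, 59.0]
ee_rot: [0.739, 0.674, 0.007, 0.005]
contact_force: [0.6, 0.8, 0.2]
width: 0.5
```

```bash
python3 st.py
```

```text
n -21.2 r 78.8 z 59.0 [0.6 0.8 0.2] (array([-0.0039,  0.0008, -0.001 ]), np.float64(0.007))
```

{"fn": "step_arm", "kwargs": {
  "steps": [
    {"gripper": 1,"tx": 0.005,"ty": 0,"tz": 0,"turn": 0},
    {"gripper": 1,"tx": 0.005,"ty": 0,"tz": 0,"turn": 0},
    {"gripper": 1,"tx": 0.005,"ty": 0,"tz": 0,"turn": 0},
    {"gripper": 1,"tx": 0.005,"ty": 0,"tz": 0,"turn": 0},
    {"gripper": 1,"tx": 0.005,"ty": 0,"tz": 0,"turn": 0},
    {"gripper": 1,"tx": 0.003,"ty": 0,"tz": 0,"turn": 0},
    {"gripper": 1,"tx": 0,"ty": 0,"tz": 0,"turn": 0}
  ]
}}

```text
t: 8.9
position: [470.2, 14.8, 59.3]
ee_rot: [0.739, 0.674, 0.008, 0.005]
contact_force: [0.2, -1.1, 0.2]
width: 0.3
```

```bash
python3 st.py
```

```text
n 10.0 r 78.7 z 59.3 [ 0.2 -1.1  0.2] (array([-0.0351,  0.0005, -0.0008]), np.float64(0.008))
```

{"fn": "step_arm", "kwargs": {
  "steps": [
    {"gripper": 1,"tx": 0.004,"ty": 0,"tz": 0,"turn": 0},
    {"gripper": 1,"tx": 0.004,"ty": 0,"tz": 0,"turn": 0},
    {"gripper": 1,"tx": 0.003,"ty": 0,"tz": 0,"turn": 0},
    {"gripper": 1,"tx": 0,"ty": 0,"tz": 0,"turn": 0},
    {"gripper": 1,"tx": 0,"ty": 0,"tz": 0,"turn": 0}
  ]
}}

```text
t: 9.4
position: [471.1, 27.3, 59.5]
ee_rot: [0.738, 0.674, 0.008, 0.005]
contact_force: [-0.2, -0.5, -0.9]
width: 0.5
```

```bash
python3 st.py; python3 red.py
```

```text
n 22.5 r 79.0 z 59.5 [-0.2 -0.5 -0.9] (array([-0.0476,  0.0007, -0.0008]), np.float64(0.009))
0 0; 1 15; 2 0; 3 0; 4 0; 5 0; 6 0; 7 0;
```

{"fn": "step_arm", "kwargs": {
  "steps": [
    {"gripper": 1,"tx": 0,"ty": 0,"tz": -0.015,"turn": 0},
    {"gripper": 1,"tx": 0,"ty": 0,"tz": -0.015,"turn": 0},
    {"gripper": 1,"tx": 0,"ty": 0,"tz": 0,"turn": 0},
    {"gripper": 1,"tx": -0.015,"ty": 0,"tz": 0,"turn": 0.004},
    {"gripper": 1,"tx": -0.015,"ty": 0,"tz": 0,"turn": 0.004},
    {"gripper": 1,"tx": -0.015,"ty": 0,"tz": 0,"turn": 0},
    {"gripper": 1,"tx": 0,"ty": 0,"tz": 0,"turn": 0}
  ]
}}

```text
t: 10.15
position: [465.9, -19.1, 88.2]
ee_rot: [0.741, 0.671, 0.007, 0.005]
contact_force: [-0.6, -0.6, -0.8]
width: 0.3
```

```bash
python3 st.py; python3 red.py
```

```text
n -24.1 r 79.6 z 88.2 [-0.6 -0.6 -0.8] (array([-0.0011,  0.0012,  0.0282]), np.float64(0.001))
0 0; 1 12; 2 0; 3 0; 4 0; 5 0; 6 0; 7 0;
```

One click before. Now the fourth and last.

{"fn": "step_arm", "kwargs": {
  "steps": [
    {"gripper": 1,"tx": -0.001,"ty": 0.001,"tz": 0.01,"turn": 0},
    {"gripper": 1,"tx": 0,"ty": 0,"tz": 0.01,"turn": 0},
    {"gripper": 1,"tx": 0,"ty": 0,"tz": 0.006,"turn": 0},
    {"gripper": 1,"tx": 0,"ty": 0,"tz": 0,"turn": 0}
  ]
}}

```text
t: 10.6
position: [467.5, -16.7, 58.7]
ee_rot: [0.74, 0.673, 0.007, 0.004]
contact_force: [0.2, 0.5, -0.1]
width: 0.5
```

```bash
python3 st.py
```

```text
n -21.6 r 78.3 z 58.7 [ 0.2  0.5 -0.1] (array([-0.0035,  0.0003, -0.0013]), np.float64(0.004))
```

{"fn": "step_arm", "kwargs": {
  "steps": [
    {"gripper": 1,"tx": 0.005,"ty": 0,"tz": 0,"turn": 0},
    {"gripper": 1,"tx": 0.005,"ty": 0,"tz": 0,"turn": 0},
    {"gripper": 1,"tx": 0.005,"ty": 0,"tz": 0,"turn": 0},
    {"gripper": 1,"tx": 0.005,"ty": 0,"tz": 0,"turn": 0},
    {"gripper": 1,"tx": 0.005,"ty": 0,"tz": 0,"turn": 0},
    {"gripper": 1,"tx": 0.003,"ty": 0,"tz": 0,"turn": 0},
    {"gripper": 1,"tx": 0,"ty": 0,"tz": 0,"turn": 0}
  ]
}}

```text
t: 11.3
position: [470.7, 14.4, 59.0]
ee_rot: [0.74, 0.673, 0.008, 0.004]
contact_force: [-0.7, -0.1, 0.0]
width: 0.3
```

```bash
python3 st.py
```

```text
n 9.7 r 78.2 z 59.0 [-0.7 -0.1  0. ] (array([-0.0347,  0.    , -0.0012]), np.float64(0.005))
```

{"fn": "step_arm", "kwargs": {
  "steps": [
    {"gripper": 1,"tx": 0.004,"ty": 0,"tz": 0,"turn": 0},
    {"gripper": 1,"tx": 0.004,"ty": 0,"tz": 0,"turn": 0},
    {"gripper": 1,"tx": 0.003,"ty": 0,"tz": 0,"turn": 0},
    {"gripper": 1,"tx": 0,"ty": 0,"tz": 0,"turn": 0},
    {"gripper": 1,"tx": 0,"ty": 0,"tz": 0,"turn": 0}
  ]
}}

```text
t: 11.8
position: [471.7, 26.9, 59.3]
ee_rot: [0.739, 0.673, 0.008, 0.004]
contact_force: [0.6, -0.8, 0.5]
width: 0.5
```

```bash
python3 st.py; python3 red.py
```

```text
n 22.2 r 78.4 z 59.3 [ 0.6 -0.8  0.5] (array([-0.0473,  0.0002, -0.001 ]), np.float64(0.006))
0 13; 1 0; 2 0; 3 0; 4 0; 5 0; 6 0; 7 0;
```

Red is at the pointer. I'll lift clear and check.

{"fn": "step_arm", "kwargs": {
  "steps": [
    {"gripper": 1,"tx": 0,"ty": 0,"tz": -0.015,"turn": 0},
    {"gripper": 1,"tx": 0,"ty": 0,"tz": -0.02,"turn": 0},
    {"gripper": 1,"tx": 0,"ty": 0,"tz": -0.035,"turn": 0},
    {"gripper": 1,"tx": 0,"ty": -0.015,"tz": -0.04,"turn": 0},
    {"gripper": 1,"tx": 0,"ty": -0.015,"tz": -0.04,"turn": 0},
    {"gripper": 1,"tx": 0,"ty": 0,"tz": 0,"turn": 0},
    {"gripper": 1,"tx": 0,"ty": 0,"tz": 0,"turn": 0}
  ]
}}

```text
t: 12.55
position: [437.8, 27.7, 213.0]
ee_rot: [0.74, 0.672, 0.007, 0.003]
contact_force: [-0.1, -0.7, 0.1]
width: 0.4
```

```bash
python3 st.py; python3 red.py; python3 look.py v5
```

```text
n 19.6 r 112.2 z 213.0 [-0.1 -0.7  0.1] (array([-0.0458,  0.032 ,  0.1532]), np.float64(0.004))
0 13; 1 0; 2 0; 3 0; 4 0; 5 0; 6 0; 7 0; [437.73406469  27.37754463 212.78529813] [ 0.9  0.  -0.1] (array([-0.0452,  0.0317,  0.1549]), np.float64(0.003))
```

View pics/v5.png

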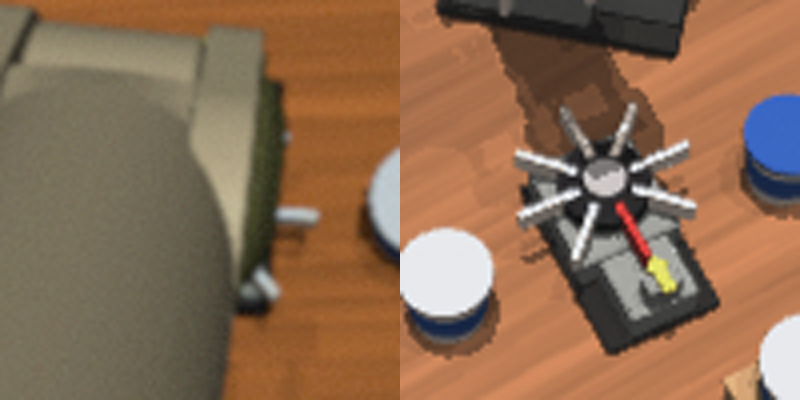

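The red tab (scene crop (633,230)) stands at the pointer (660,272), the counter and tubs have not moved, and the gripper is clear.

```bash
python3 -c "
from plant import bot
print(bot.finish_job())"
```

```text
the job is handed in; nothing more can be done
None
```

The red tab of the smallest counter (the one between the blue- and white-lidded tubs) now stands at the yellow pointer, and I handed the job in.

- **How it was done:** the red tab started 4 clicks before the pointer. I made four single-click pushes with the shut fingertips on the robot-facing side, lifting clear and back between pushes. The wheel stopped at each click.
- **Last checks:** the colour check and the last scene picture both put the red tab at the pointer. The counter and the two tubs beside it look unmoved, and the gripper is clear at 213 mm. The highest contact force I read was about 2 N, sampled only at the end of each move. The job took about 12.6 s of the 64 s.
- **Gaps and disagreements:** the arm hid the counter from the top camera, so the last check rests on the scene view alone. I did not compare the red-lidded tub, bottle, tape and carton before and after; the gripper stayed high over that side on its way in. My two-view height for the tub lids came out at about 85–89 mm against the stated 68 mm. The hub agreed better (66 and 76 mm against 69 mm), so I used the stated heights there.

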